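# Clamp a pigment pen in its holding fixture

## Task

Secure the blue pigment pen that lies in the grey cradle of the fixture: push the plunger by its knob until its sprung nose holds the pen snugly but gently between nose and end stop, then flip the red-tipped cam lever over centre, fully home, so that the plunger is locked. Do not squeeze the pen hard, do not force the lever once it is home, and leave the bottles and the spare pen alone.

Things in the scene. Friction and masses are not known exactly. Their poses are not given: they have to be found in the camera images.
- fixture: Fixed pen-holding fixture; aluminium base plate 290 x 90 x 12 mm (its x -125 to 165, y +-45). Origin on the table; x is the direction in which the plunger slides to close, z up. Plunger and pen lie on one line: y = 0, 45 mm above the table. Black slide housing: x -105 to -60, y +-25, top 70 mm high.
- cradle_mid (a point): Middle of the grey V cradle on the pen line, 45 mm high, at x = 52 mm of the fixture; cradle 85 mm long, sides up to 45 mm. Beyond it stands the aluminium end stop (34 mm wide, 62 mm high): its face was set by hand anywhere 63 to 78 mm beyond this point and is not measured; it does not give way.
- plunger: Steel rod 12 mm thick, axes as the fixture's. Origin on the table: the knob's back lies at its x = -222 mm, the unpressed nose tip at x = -50, both 45 mm above the table. Travel 100 mm; fully drawn back its origin is the fixture's. It drags with about 8 N, a little more the faster it slides, and stays where it is left. With the lever closed it is gripped as well.
- nose_tip (a point): Where the tip of the plunger's red nose (13 mm diameter) is when not pressed in. The nose is sprung: 1 N per mm over 8 mm, then solid. It pushes the pen along (under 1 N) until the pen meets the end stop. A snug, gentle hold has the nose about half pressed in: pushing the knob then takes about 4 N more than the drag alone.
- knob_back (a point): Centre of the flat back of the plunger's blue knob (disc 32 mm diameter, 12 mm thick), 45 mm above the table; push here along the fixture's +x.
- pen: Loose blue pigment pen, 16 mm diameter, 100 mm long, 30 g, lying in the cradle along the fixture's x axis. Origin at its centre, x along it. At the start it lies short of the end stop and clear of the nose.
- lever (a joint): Angle of the cam lever (rad), counter-clockwise from above: 0 fully open, 1.65 fully closed (a solid stop). Its load grows to about 0.4 N m near 0.8 (some 6 N at the red grip), vanishes at 1.40 (centre) and then pulls the lever shut by itself; before the centre it may swing back if let go.
- lever_pivot (a point): Lever pivot (vertical pin) on top of the housing, 92 mm above the table, at x = -82.5, y = 0 of the fixture. This point's y axis runs out along the lever and turns with it; its x axis is the side on which to push, towards -x.
- lever_grip (a point): Middle of the red grip of the lever, 66 mm out from the pivot, 92 mm above the table. Lever bar 14 mm wide and high, reaching 82 mm out; red grip 18 mm wide and high, from 51 to 85 mm out. Open, it points 1.49 rad counter-clockwise from the fixture's +x (sideways, to +y); closed, 3.14 rad (back, above the plunger).
- spare_pen: Another blue pen, 100 mm long, 16 mm diameter, lying on the table; leave alone. Origin at its centre, 8 mm up.
- pigment0: Ochre pigment bottle, 36 mm diameter, 85 mm high, standing; leave alone. Origin under its centre.
- pigment1: Brown-red pigment bottle, 36 mm diameter, 85 mm high, standing; leave alone. Origin under its centre.
- pigment2: Skin-coloured pigment bottle, 36 mm diameter, 85 mm high, standing; leave alone. Origin under its centre.
Things that resemble listed ones, but are neither listed nor needed, are in the scene too. Leave any green or orange look-alike of the pen alone.

How it is judged:
By the outcome, as a careful person would: the job done as asked, in the order asked, and still so for the second after the job is handed in, with the robot touching nothing.
It also fails if it takes over 70 s, if anything falls off the work surface, if the arm or the gripper's body presses on something with over 40 N, if the wrist force passes 120 N, or if a joint passes its speed limit or range.

## Robot

A 6-joint arm with a two-finger parallel gripper is mounted at the origin on the work surface. World frame = base frame: x ahead of the robot, y to its left, z up, the work surface at z = 0. Lengths are in mm, angles in rad, forces in N, time in s.
With the tool pointing down it reaches from about 400 to 925 mm from the base axis. Payload 12.5 kg.
Tool frame: the origin (TCP) lies midway between the tips of the shut fingers; the grasp point (between the pads) lies 19 mm behind it; z points along the fingers, y is the line along which they close (so a half turn about z gives the same grasp; the last joint's range is limited). The gripper opens to 95 mm and grips with 3 to 60 N. Pads are 20 mm wide; open, the fingers measure 119 mm over their backs; the gripper's body (75 mm by 180 mm) begins 59 mm behind the grasp point.
Start: joints at [-1.289, 0.491, 1.559, -0, 1.092, -0.106], TCP at [236.369, -578.599, 214.661] pointing down, gripper open.
Joint ranges: [-3.1, 3.1], [-0.84, 2.19], [0.05, 2.79], [-1.13, 4.28], [0.06, 2.93], [-2.69, 2.69]. Speed limits (rad/s): [2.22, 2.22, 2.79, 3.14, 3.14, 3.14].

## Interface

Orientations are given as [roll, pitch, yaw] about the fixed x, y, z axes, in that order (R = Rz(yaw) Ry(pitch) Rx(roll)).
In Python, from cell import state, read_camera, camera_info, env gives the robot as it stands.
- The arm moves only by the tool move_arm, never from a script. Its argument "commands" is a list of rows, each a list of 3 entries, a list of its own where there are three numbers: the shift along the world's x, y, z in cm, then the turn, a rotation vector about the world's x, y, z in degrees, then the opening, from 0 (shut) to 1 (fully open). A call has 1 to 10 rows; each row shifts and turns the commanded pose from where the row before left it; what a row does not reach is not made up. A row lasts 1/10 s, in which the tool goes at most 50 mm and 8.59 degrees, less where a joint would pass 70% of its speed; a pose out of reach is approached as far as the arm can. A call with a gripper value outside its range is refused whole. The fingers move at their own pace and stop on an object; the grip force is fixed at half the most. Time passes only in rows, so rows that do not move let the fingers close. It gives the time, the measured TCP pose, the force, the opening and the grip force at its end, in the units of the state.
- state(): the state, without advancing time (a new reading comes with each control period).
- read_camera(name): name is "scene" or "top"; returns the picture (400x640x3 uint8, blue, green, red); there is no depth.
- camera_info(name): a dict with "K" (3x3 intrinsics, pixels), "k1" (the pictures are not rectified: a ray, as slopes to the right and down, at radius r is drawn at 1 + k1 r^2 times it, then the intrinsics apply), "cam_to_world" (4x4, takes a point from camera to world coordinates). Camera axes: x right, y down, z forward; pixel columns grow to the right and rows downward; lengths in mm; the calibration is good to about 2 mm. A picture is of the moment at which its call begins. camera_info takes no time and is no camera call.
- env.job_done(): hands the job in; it is judged then, once.
The state is a dict: "t": time; "joints": joint angles; "qvel": joint speeds; "tau": joint torques, N m; "eef_pos": TCP position; "tcp_rot": TCP orientation; "ft_force": force on the tool from outside, world axes, zero at the start; "moment": the same for the moment, N m; "opening": opening from 0.0 (shut) to 1.0 (fully open); "grip_force": force on a finger pad.
Only numpy, scipy, OpenCV 4.12 (cv2) and the standard library are available. Lean on these libraries where they do the work, as an engineer would, in place of code of your own. Each camera call takes 0.05 s, during which the arm holds its last target. There are 200 camera calls.

## Working session

There is one attempt and no reset: what is moved stays moved. The work goes in short steps, Python scripts to look and compute and a tool call to move; the robot and the scene stay as the last step left them, time stands still between calls to the robot, and variables do not carry over. Pictures are saved under pics/ and viewed, at most 10 in all, crops included, and the job is handed in when it is done.

Besides the shell and the picture viewer there is one more tool, called after "Call:" in YAML: its name, and indented under it one key for each argument. move_arm: Moves the arm, as the interface text tells. Its arguments: {"type":"object","properties":{"commands":{"type":"array"}},"required":["commands"]}

```bash
ls; mkdir -p pics
python3 - <<'E'
from cell import *
import cv2
for n in("scene","top"):
    im=read_camera(n); cv2.imwrite(f"pics/{n}0.png",im); c=camera_info(n); print(n,c)
print(state())
E
```

```text
pics
scene {'K': array([[426.25646854,   0.        , 322.07675102],
       [  0.        , 426.25646854, 200.22836514],
       [  0.        ,   0.        ,   1.        ]]), 'k1': -0.0876228042574929, 'cam_to_world': array([[ 8.21022850e-01,  3.95759060e-01, -4.11456250e-01,
         9.63658887e+02],
       [ 5.70752769e-01, -5.52905961e-01,  6.07071886e-01,
        -5.60785118e+02],
       [ 1.27575858e-02, -7.33259684e-01, -6.79829008e-01,
         7.39687969e+02],
       [ 0.00000000e+00,  0.00000000e+00,  0.00000000e+00,
         1.00000000e+00]])}
top {'K': array([[405.42228569,   0.        , 323.72547245],
       [  0.        , 405.42228569, 198.18224195],
       [  0.        ,   0.        ,   1.        ]]), 'k1': -0.022966912915102684, 'cam_to_world': array([[-2.14396716e-04, -9.97761343e-01,  6.68749337e-02,
         5.30851350e+02],
       [-9.99920922e-01, -6.26978700e-04, -1.25600853e-02,
         1.44694571e+01],
       [ 1.25738968e-02, -6.68723382e-02, -9.97682308e-01,
         8.92858495e+02],
       [ 0.00000000e+00,  0.00000000e+00,  0.00000000e+00,
         1.00000000e+00]])}
{'t': 0.1, 'joints': array([-1.28856997e+00,  4.91477087e-01,  1.55936695e+00, -7.06066313e-06,
        1.09168222e+00, -1.05611577e-01]), 'qvel': array([-0.00022996, -0.00079348, -0.0006971 ,  0.00048729,  0.00015682,
       -0.00164405]), 'tau': array([ 1.82201773e-03, -6.13624406e+01, -2.58605969e+01,  6.93541579e-02,
        4.70147934e-02, -3.47328046e-05]), 'eef_pos': array([ 236.3241692 , -578.38234519,  214.14139132]), 'tcp_rot': array([-3.14066359e+00, -9.21888348e-05,  3.87841146e-01]), 'ft_force': array([0.5773664 , 0.31367926, 1.30129003]), 'moment': array([-0.03036241,  0.00343274, -0.03740399]), 'grip_force': 0.0, 'opening': 0.9997165074474403}
```

View pics/scene0.png

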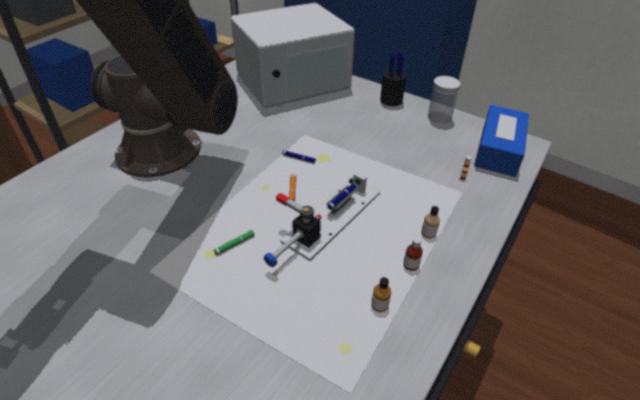

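View pics/top0.png

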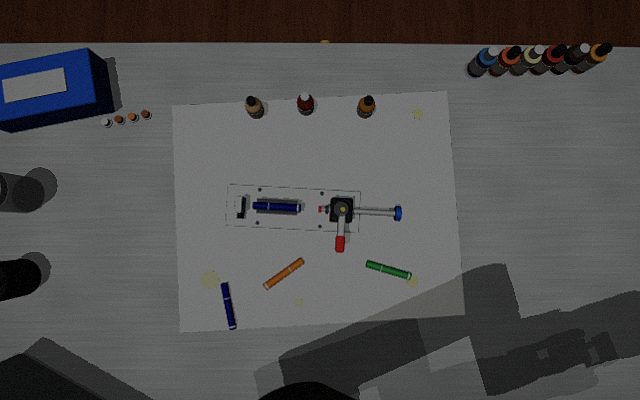

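The top view shows the fixture's closing direction pointing left (about world +y), with the knob at (398,213), nose at (321,209) and red grip at (340,243). There are two blue pens: one in the cradle at (276,207) and one on the table at (228,305). The one in the grey cradle between nose and end stop is the one meant, and I leave the other. The scene view agrees: knob (270,259), grip (283,199), cradle pen (342,194). I'll measure next and confirm in an enlarged crop.

```bash
cat > h.py <<'E'
import numpy as np, cv2
from cell import *
def ray(n,uv):
    c=camera_info(n);K=c["K"]
    d=np.array([c["k1"],0,0,0,0],float)
    p=cv2.undistortPoints(np.array([[uv]],float),K,d)[0,0]
    T=c["cam_to_world"];return T[:3,3],T[:3,:3]@np.array([p[0],p[1],1])
def plane(n,uv,z):
    o,d=ray(n,uv);return o+d*(z-o[2])/d[2]
def tri(a,b):
    o1,d1=ray("top",a);o2,d2=ray("scene",b)
    s=np.linalg.lstsq(np.c_[d1,-d2],o2-o1,rcond=None)[0]
    p,q=o1+s[0]*d1,o2+s[1]*d2;return (p+q)/2,np.linalg.norm(p-q)
def blobs(im,col,box,amin=6):
    hsv=cv2.cvtColor(im,cv2.COLOR_BGR2HSV);h,s,v=cv2.split(hsv)
    m=(s>120)&(v>45)&(((h<8)|(h>172)) if col=="red" else ((h>100)&(h<130)))
    x0,y0,x1,y1=box;M=np.zeros(m.shape,np.uint8);M[y0:y1,x0:x1]=m[y0:y1,x0:x1]
    n,l,st,c=cv2.connectedComponentsWithStats(M)
    return [(c[i].round(1),st[i]) for i in range(1,n) if st[i][4]>=amin],l
E
cat > m.py <<'E'
from h import *
t=cv2.imread("pics/top0.png");s=cv2.imread("pics/scene0.png")
for n,im,box in(("top",t,(220,180,420,260)),("scene",s,(255,165,385,275))):
    for col in("red","blue"):
        for c,st in blobs(im,col,box)[0]: print(n,col,c,st,*[plane(n,c,z)[:2].round(1) for z in(45,92)])
a=cv2.resize(t[180:260,220:420],(800,320),interpolation=cv2.INTER_CUBIC)
b=cv2.resize(s[165:275,255:385],(331,280),interpolation=cv2.INTER_CUBIC)
o=np.zeros((600,800,3),np.uint8);o[:320]=a;o[320:,:331]=b
cv2.imwrite("pics/crop1.png",cv2.convertScaleAbs(o,alpha=1.6))
E
python3 m.py
```

```text
top red [319.4 208.6] [318 206   3   6  13] [565.8  12.9] [563.9  12.9]
top red [339.7 243.6] [335 236  10  17 138] [492.9 -29.4] [495. -27.]
top blue [259.7 205.2] [253 203  15   6  65] [572.9 137.7] [570.6 130.8]
top blue [282.1 206.7] [269 204  28   7 126] [569.8  90.8] [567.6  86.6]
top blue [299.  207.5] [299 205   1   6   6] [568.1  55.5] [566.1  53.2]
top blue [398.3 213.1] [396 207   6  14  74] [ 556.4 -152.6] [ 555.  -143.4]
scene red [282.2 198. ] [277 194  13  10  75] [460.6  10.1] [494.6 -28.5]
scene blue [350.7 187.7] [347 184   8   9  38] [574.9 138.4] [601.2  91.1]
scene blue [339.4 197.5] [332 191  16  14  97] [571.7  91.9] [598.2  47.7]
scene blue [329.7 206.3] [329 205   3   3   6] [569.9  52.7] [596.5  11.2]
scene blue [270.1 259. ] [265 253  11  13 100] [ 558.  -151.8] [ 585.4 -179.5]
```

View pics/crop1.png

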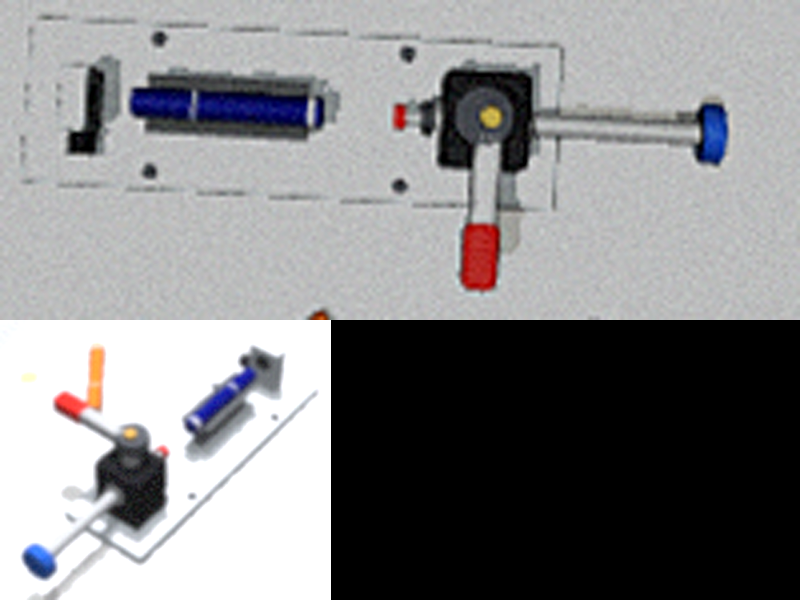

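The crop confirms it. The pen lies in the grey V cradle in line with the red nose, the stop is to its left, and the plunger is already about 19 mm out. The push direction is about world (0.058, 0.998), yaw 86.7°. I go behind the knob with the fingers shut.

Call:
move_arm:
  commands:
    - [[3.2,3.8,0],[0,0,6.45],0]
    - [[3.2,3.8,0],[0,0,6.45],0]
    - [[3.2,3.8,0],[0,0,6.45],0]
    - [[3.2,3.8,0],[0,0,6.45],0]
    - [[3.2,3.8,0],[0,0,6.45],0]
    - [[3.2,3.8,0],[0,0,6.45],0]
    - [[3.2,3.8,0],[0,0,6.45],0]
    - [[3.2,3.8,0],[0,0,6.45],0]
    - [[3.2,3.8,0],[0,0,6.45],0]
    - [[3.1,3.8,0],[0,0,6.45],0]

```text
t: 1.1
eef_pos: [556.4, -196.8, 214.5]
tcp_rot: [-3.141, -0.0, 1.518]
ft_force: [-0.5, -1.8, 0.8]
opening: 0.216
grip_force: 0.0
```

Call:
move_arm:
  commands:
    - [[0,0,-3],[0,0,0],0]
    - [[0,0,-3],[0,0,0],0]
    - [[0,0,-3],[0,0,0],0]
    - [[0,0,-3],[0,0,0],0]
    - [[0,0,-3],[0,0,0],0]
    - [[0,0,-2.4],[0,0,0],0]
    - [[0,0,0],[0,0,0],0]
    - [[0,0,0],[0,0,0],0]

```text
t: 1.9
eef_pos: [555.4, -198.6, 40.9]
tcp_rot: [-3.141, -0.0, 1.514]
ft_force: [0.0, 0.8, 1.0]
opening: 0.007
grip_force: 0.0
```

Run:
```python
from h import *
print(state()["eef_pos"],state()["ft_force"])
im=read_camera("top");cv2.imwrite("pics/top1.png",im)
cv2.imwrite("pics/crop2.png",cv2.convertScaleAbs(cv2.resize(im[180:260,260:460],(800,320),interpolation=cv2.INTER_CUBIC),alpha=1.6))
```

```text
[ 555.40522027 -198.6124079    40.85087106] [0.01218114 0.83863303 0.97120268]
```

View pics/crop2.png

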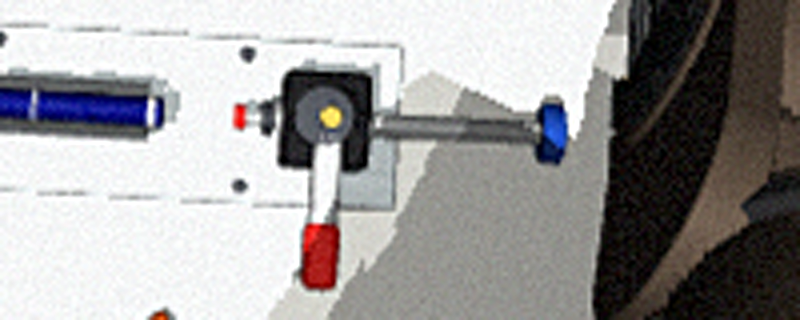

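The knob at crop (552,133) is clear of the fingers, which stand just behind it to the right. Now a fast approach, then slow.

Call:
move_arm:
  commands:
    - [[0.05,0.8,0],[0,0,0],0]
    - [[0.05,0.8,0],[0,0,0],0]
    - [[0.03,0.5,0],[0,0,0],0]
    - [[0.02,0.3,0],[0,0,0],0]
    - [[0.02,0.3,0],[0,0,0],0]
    - [[0.01,0.2,0],[0,0,0],0]
    - [[0.01,0.2,0],[0,0,0],0]

```text
t: 2.65
eef_pos: [557.3, -167.7, 40.7]
tcp_rot: [3.141, 0.0, 1.514]
ft_force: [-2.2, -8.7, 0.9]
opening: -0.0
grip_force: 4.1
```

Call:
move_arm:
  commands:
    - [[0.01,0.2,0],[0,0,0],0]
    - [[0.01,0.2,0],[0,0,0],0]
    - [[0.01,0.2,0],[0,0,0],0]
    - [[0.01,0.2,0],[0,0,0],0]

```text
t: 3.05
eef_pos: [557.7, -160.7, 40.7]
tcp_rot: [3.141, 0.001, 1.513]
ft_force: [-1.8, -8.2, -0.2]
opening: 0.002
grip_force: 4.1
```

Call:
move_arm:
  commands:
    - [[0.01,0.2,0],[0,0,0],0]
    - [[0.01,0.2,0],[0,0,0],0]
    - [[0.01,0.2,0],[0,0,0],0]
    - [[0.01,0.2,0],[0,0,0],0]

```text
t: 3.45
eef_pos: [558.2, -152.7, 40.7]
tcp_rot: [3.141, 0.001, 1.514]
ft_force: [-1.7, -8.6, 0.2]
opening: 0.003
grip_force: 4.2
```

Call:
move_arm:
  commands:
    - [[0.02,0.3,0],[0,0,0],0]
    - [[0.02,0.3,0],[0,0,0],0]
    - [[0.02,0.3,0],[0,0,0],0]
    - [[0.02,0.3,0],[0,0,0],0]
    - [[0.02,0.3,0],[0,0,0],0]
    - [[0.02,0.3,0],[0,0,0],0]
    - [[0.01,0.2,0],[0,0,0],0]
    - [[0.01,0.2,0],[0,0,0],0]

```text
t: 4.25
eef_pos: [559.4, -130.6, 40.7]
tcp_rot: [3.141, 0.001, 1.514]
ft_force: [-1.9, -9.0, -0.4]
opening: 0.001
grip_force: 4.3
```

Run:
```python
from h import *
print(state()["eef_pos"],state()["ft_force"])
im=read_camera("top");cv2.imwrite("pics/top2.png",im)
cv2.imwrite("pics/crop3.png",cv2.convertScaleAbs(cv2.resize(im[185:235,220:350],(780,300),interpolation=cv2.INTER_CUBIC),alpha=1.6))
for n in("red","blue"):
  for c,st in blobs(im,n,(220,180,420,260))[0]: print(n,c,st,plane("top",c,45)[:2])
```

```text
[ 559.38510045 -130.60198819   40.71020574] [-1.8548147  -9.00442252 -0.44504386]
red [301.9 207.6] [301 205   3   6  17] [567.91205714  49.45452788]
red [339.5 243.5] [335 236  10  16 131] [493.12973569 -29.03322884]
blue [260.  205.4] [253 203  15   7  84] [572.47563814 137.04157729]
blue [282.4 206.9] [269 204  28   7 164] [569.35971361  90.2169177 ]
blue [299. 208.] [299 205   1   7   7] [567.07251398  55.51392208]
```

View pics/crop3.png

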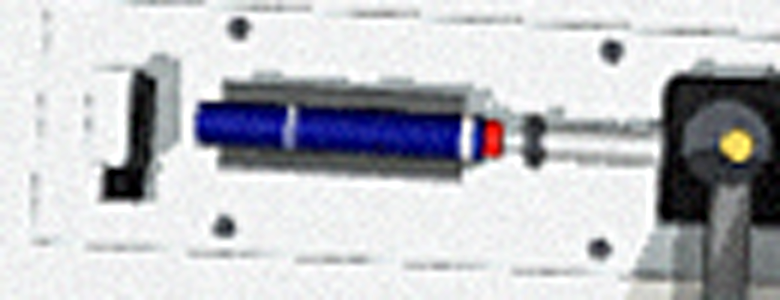

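The nose has just reached the pen at crop (493,138), and the pen's far end (197,122) is about 19 mm short of the stop face at (150,120). I continue slower and watch the force.

Call:
move_arm:
  commands:
    - [[0.01,0.2,0],[0,0,0],0]
    - [[0.01,0.2,0],[0,0,0],0]
    - [[0.01,0.2,0],[0,0,0],0]
    - [[0.01,0.2,0],[0,0,0],0]
    - [[0.01,0.2,0],[0,0,0],0]
    - [[0.01,0.1,0],[0,0,0],0]
    - [[0,0.1,0],[0,0,0],0]

```text
t: 5.0
eef_pos: [560.0, -118.6, 40.7]
tcp_rot: [3.141, 0.001, 1.514]
ft_force: [-2.5, -8.1, 0.1]
opening: 0.006
grip_force: 4.2
```

Call:
move_arm:
  commands:
    - [[0,0.1,0],[0,0,0],0]

```text
t: 5.1
eef_pos: [560.1, -117.7, 40.7]
tcp_rot: [3.141, 0.001, 1.513]
ft_force: [-0.7, -8.1, 0.5]
opening: 0.007
grip_force: 4.2
```

Call:
move_arm:
  commands:
    - [[0.01,0.1,0],[0,0,0],0]

```text
t: 5.2
eef_pos: [560.2, -116.7, 40.7]
tcp_rot: [3.141, 0.001, 1.513]
ft_force: [-2.7, -7.5, -0.3]
opening: 0.01
grip_force: 4.2
```

Call:
move_arm:
  commands:
    - [[0,0.1,0],[0,0,0],0]

```text
t: 5.3
eef_pos: [560.2, -115.7, 40.7]
tcp_rot: [3.141, 0.001, 1.513]
ft_force: [-2.0, -8.7, 1.1]
opening: 0.003
grip_force: 4.2
```

Call:
move_arm:
  commands:
    - [[0.01,0.1,0],[0,0,0],0]

```text
t: 5.4
eef_pos: [560.3, -114.7, 40.7]
tcp_rot: [3.141, 0.001, 1.513]
ft_force: [-1.8, -8.6, 0.2]
opening: 0.006
grip_force: 4.2
```

Call:
move_arm:
  commands:
    - [[0.01,0.1,0],[0,0,0],0]

```text
t: 5.5
eef_pos: [560.3, -113.7, 40.7]
tcp_rot: [3.141, 0.001, 1.513]
ft_force: [-2.7, -8.2, 0.6]
opening: 0.007
grip_force: 4.2
```

Call:
move_arm:
  commands:
    - [[0,0.1,0],[0,0,0],0]

```text
t: 5.6
eef_pos: [560.4, -112.7, 40.7]
tcp_rot: [3.141, 0.001, 1.513]
ft_force: [-1.4, -7.1, 0.2]
opening: 0.004
grip_force: 4.2
```

Call:
move_arm:
  commands:
    - [[0.01,0.1,0],[0,0,0],0]

```text
t: 5.7
eef_pos: [560.4, -111.7, 40.7]
tcp_rot: [3.141, 0.001, 1.514]
ft_force: [-2.1, -8.4, 0.5]
opening: 0.007
grip_force: 4.2
```

Call:
move_arm:
  commands:
    - [[0,0.1,0],[0,0,0],0]

```text
t: 5.8
eef_pos: [560.5, -110.7, 40.7]
tcp_rot: [3.141, 0.001, 1.514]
ft_force: [-1.4, -7.5, 0.7]
opening: 0.005
grip_force: 4.2
```

Call:
move_arm:
  commands:
    - [[0.01,0.1,0],[0,0,0],0]

```text
t: 5.9
eef_pos: [560.5, -109.7, 40.7]
tcp_rot: [3.141, 0.001, 1.514]
ft_force: [-2.9, -8.5, 0.3]
opening: 0.008
grip_force: 4.3
```

Call:
move_arm:
  commands:
    - [[0,0.1,0],[0,0,0],0]

```text
t: 6.0
eef_pos: [560.5, -108.8, 40.7]
tcp_rot: [3.141, 0.001, 1.514]
ft_force: [-2.0, -8.7, -0.2]
opening: 0.002
grip_force: 4.7
```

Call:
move_arm:
  commands:
    - [[0.01,0.1,0],[0,0,0],0]

```text
t: 6.1
eef_pos: [560.6, -107.8, 40.7]
tcp_rot: [3.141, 0.001, 1.514]
ft_force: [-1.7, -10.3, 0.6]
opening: 0.008
grip_force: 5.2
```

Run:
```python
from h import *
print(state()["eef_pos"],state()["ft_force"])
im=read_camera("top");cv2.imwrite("pics/top3.png",im)
cv2.imwrite("pics/crop4.png",cv2.convertScaleAbs(cv2.resize(im[185:235,220:350],(780,300),interpolation=cv2.INTER_CUBIC),alpha=1.6))
for n in("red","blue"):
  for c,st in blobs(im,n,(220,180,420,260))[0]: print(n,c,st,plane("top",c,45)[:2])
```

```text
[ 560.64069166 -107.80642354   40.70454904] [ -1.74515758 -10.34310795   0.57201961]
red [292.  207.2] [291 204   3   7  20] [568.74076496  70.15211179]
red [339.6 243.5] [335 236  10  16 131] [493.12953297 -29.24158649]
blue [249.7 204.6] [243 202  15   7  83] [574.13830947 158.57879953]
blue [272.6 206.4] [259 203  28   8 169] [570.39633293 110.69960952]
blue [289. 207.] [289 204   1   7   7] [569.15662595  76.42402004]
```

View pics/crop4.png

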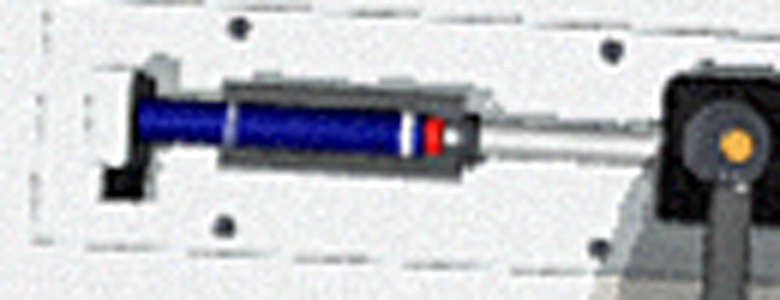

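The pen's far end (138,120) now meets the stop. The force rises from the baseline of about 8.2 N (the steadier pad reading went 4.2 → 5.2), so the nose is about 2 mm in. Two more mm.

Call:
move_arm:
  commands:
    - [[0,0.1,0],[0,0,0],0]

```text
t: 6.25
eef_pos: [560.7, -107.0, 40.7]
tcp_rot: [3.141, 0.001, 1.514]
ft_force: [-2.8, -10.9, -0.2]
opening: 0.004
grip_force: 5.6
```

Call:
move_arm:
  commands:
    - [[0.01,0.1,0],[0,0,0],0]

```text
t: 6.35
eef_pos: [560.7, -106.0, 40.7]
tcp_rot: [3.141, 0.002, 1.514]
ft_force: [-3.0, -11.5, 0.3]
opening: -0.0
grip_force: 6.1
```

Call:
move_arm:
  commands:
    - [[0,0,0],[0,0,0],0]

```text
t: 6.45
eef_pos: [560.7, -106.0, 40.7]
tcp_rot: [3.141, 0.001, 1.514]
ft_force: [-1.6, -10.2, 0.5]
opening: 0.001
grip_force: 5.2
```

The pad reading gives about +3.8 N over the drag, so the hold is half pressed. I back off the knob, lift, and go round to the lever's +y side.

Call:
move_arm:
  commands:
    - [[0,-0.3,0],[0,0,0],0]
    - [[-0.1,-1.2,0],[0,0,0],0]
    - [[-0.1,-2.0,0],[0,0,0],0]
    - [[0,0,2.5],[0,0,0],0]
    - [[0,0,3],[0,0,0],0]
    - [[0,0,3],[0,0,0],0]
    - [[0,0,2.5],[0,0,0],0]
    - [[-1.5,2,0],[0,0,0],0]
    - [[-1.5,3,0],[0,0,0],0]
    - [[-1,3,0],[0,0,0],0]

```text
t: 7.45
eef_pos: [517.8, -59.5, 150.8]
tcp_rot: [3.141, -0.0, 1.512]
ft_force: [0.7, 1.0, -0.0]
opening: 0.005
grip_force: 0.0
```

Call:
move_arm:
  commands:
    - [[-1,3,0],[0,0,0],0]
    - [[-0.9,3,0],[0,0,0],0]
    - [[0,1,0],[0,0,0],0]
    - [[0,0,-2],[0,0,-2],0]
    - [[0,0,-2],[0,0,-2],0]
    - [[0,0,-2],[0,0,0],0]
    - [[0,0,-0.7],[0,0,0],0]
    - [[0,0,0],[0,0,0],0]

```text
t: 8.25
eef_pos: [499.8, 9.8, 83.0]
tcp_rot: [-3.14, 0.0, 1.443]
ft_force: [-0.4, -0.5, -0.3]
opening: 0.005
grip_force: 0.0
```

Run:
```python
from h import *
print(state()["eef_pos"],state()["tcp_rot"],state()["ft_force"])
im=read_camera("scene");cv2.imwrite("pics/scene1.png",im)
cv2.imwrite("pics/crop5.png",cv2.convertScaleAbs(cv2.resize(im[140:280,230:400],(680,560),interpolation=cv2.INTER_CUBIC),alpha=1.4))
P=np.array([562,-37.])
prev=None
for a in np.arange(0,1.66,.15):
    f=3.003+a;d=np.array([np.cos(f),np.sin(f)]);t=np.array([-d[1],d[0]])
    q=P+66*d-19*t
    print(round(a,2),q.round(1),None if prev is None else ((q-prev)/10).round(2));prev=q
```

```text
[499.7975996    9.80790864  82.99430359] [-3.14008046e+00  3.38040770e-05  1.44329386e+00] [-0.39433253 -0.54116337 -0.33734305]
0.0 [499.3  -9.1] None
0.15 [495.8 -18.8] [-0.35 -0.97]
0.3 [493.8 -28.9] [-0.2  -1.01]
0.45 [493.4 -39.1] [-0.05 -1.03]
0.6 [494.4 -49.4] [ 0.11 -1.02]
0.75 [497.1 -59.3] [ 0.26 -1.  ]
0.9 [501.1 -68.8] [ 0.41 -0.95]
1.05 [506.5 -77.5] [ 0.54 -0.87]
1.2 [513.2 -85.4] [ 0.67 -0.78]
1.35 [521.  -92.1] [ 0.78 -0.67]
1.5 [529.7 -97.6] [ 0.87 -0.55]
1.65 [ 539.1 -101.8] [ 0.94 -0.41]
```

View pics/crop5.png

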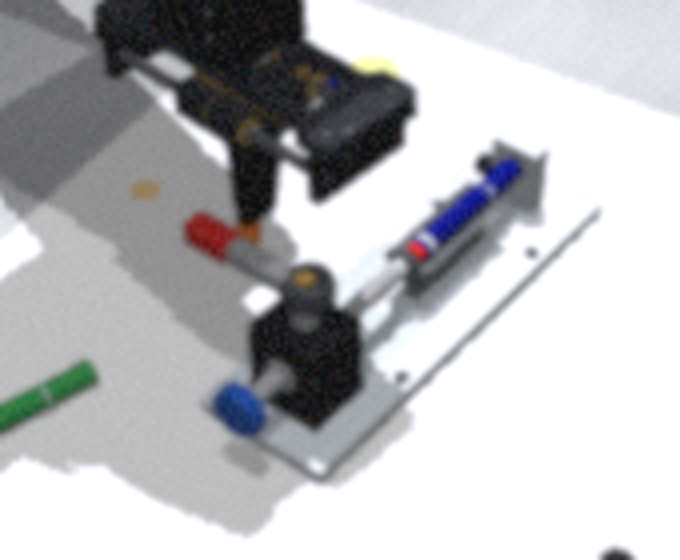

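The fingers stand behind the red grip at crop (210,235), on the pen's side. The pen still sits between the nose (418,248) and the stop. I swing the lever along the computed arc, half a table step (4.3°) per row.

Call:
move_arm:
  commands:
    - [[0,-0.8,0],[0,0,0],0]
    - [[0,-0.7,0],[0,0,0],0]
    - [[0,-0.4,0],[0,0,0],0]
    - [[-0.17,-0.49,0],[0,0,4.3],0]
    - [[-0.17,-0.49,0],[0,0,4.3],0]
    - [[-0.1,-0.5,0],[0,0,4.3],0]
    - [[-0.1,-0.5,0],[0,0,4.3],0]

```text
t: 9.0
eef_pos: [494.8, -28.6, 84.1]
tcp_rot: [3.14, -0.0, 1.747]
ft_force: [2.1, 5.7, -0.0]
opening: 0.005
grip_force: 2.6
```

Call:
move_arm:
  commands:
    - [[-0.03,-0.51,0],[0,0,4.3],0]
    - [[-0.02,-0.51,0],[0,0,4.3],0]
    - [[0.05,-0.51,0],[0,0,4.3],0]
    - [[0.06,-0.51,0],[0,0,4.3],0]

```text
t: 9.4
eef_pos: [495.0, -48.6, 84.0]
tcp_rot: [3.141, -0.001, 2.047]
ft_force: [1.2, 8.2, 0.4]
opening: 0.002
grip_force: 3.4
```

Call:
move_arm:
  commands:
    - [[0.13,-0.5,0],[0,0,4.3],0]
    - [[0.13,-0.5,0],[0,0,4.3],0]
    - [[0.2,-0.47,0],[0,0,4.3],0]
    - [[0.21,-0.48,0],[0,0,4.3],0]

```text
t: 9.8
eef_pos: [501.1, -68.0, 83.9]
tcp_rot: [3.141, -0.002, 2.347]
ft_force: [-2.3, 7.2, 0.4]
opening: 0.003
grip_force: 3.3
```

Call:
move_arm:
  commands:
    - [[0.27,-0.43,0],[0,0,4.3],0]
    - [[0.27,-0.44,0],[0,0,4.3],0]
    - [[0.33,-0.39,0],[0,0,4.3],0]
    - [[0.34,-0.39,0],[0,0,4.3],0]

```text
t: 10.2
eef_pos: [513.1, -84.7, 83.8]
tcp_rot: [3.141, -0.002, 2.647]
ft_force: [-1.1, 3.9, 0.4]
opening: 0.004
grip_force: 2.1
```

Call:
move_arm:
  commands:
    - [[0.39,-0.33,0],[0,0,4.3],0]
    - [[0.39,-0.34,0],[0,0,4.3],0]

```text
t: 10.4
eef_pos: [521.0, -91.7, 83.9]
tcp_rot: [3.142, -0.001, 2.797]
ft_force: [-1.9, 2.5, 1.2]
opening: 0.004
grip_force: 1.4
```

Call:
move_arm:
  commands:
    - [[0.29,-0.18,0],[0,0,2.9],0]
    - [[0.29,-0.18,0],[0,0,2.9],0]

```text
t: 10.6
eef_pos: [527.1, -95.7, 83.9]
tcp_rot: [-3.142, -0.0, 2.898]
ft_force: [-1.8, -0.7, -0.7]
opening: 0.007
grip_force: 0.8
```

Run:
```python
from h import *
s=state();print(s["eef_pos"],s["tcp_rot"],s["ft_force"],s["grip_force"])
im=read_camera("scene");cv2.imwrite("pics/scene2.png",im)
cv2.imwrite("pics/crop6.png",cv2.convertScaleAbs(cv2.resize(im[140:280,230:400],(680,560),interpolation=cv2.INTER_CUBIC),alpha=1.6))
for c,st in blobs(im,"red",(240,160,400,280))[0]: print(c,st,plane("scene",c,92))
```

```text
[527.07785881 -95.66365738  83.92981739] [-3.14150050e+00 -4.75272613e-04  2.89766262e+00] [-1.8218385  -0.71339772 -0.67648196] 0.8284243382513523
[334.  202.5] [332 201   5   4  14] [597.45935689  26.91954055  92.        ]
[280.1 226.4] [273 221  15  13 125] [546.16557428 -99.8239251   92.        ]
```

View pics/crop6.png

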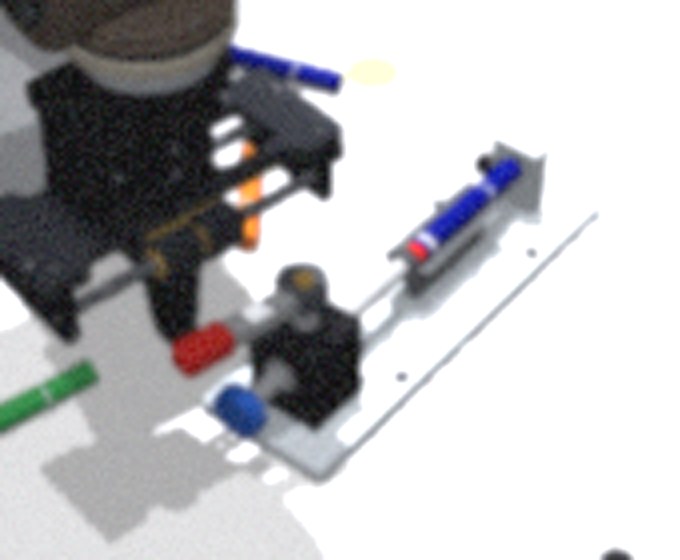

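The lever, with its grip at crop (204,349), is close to the plunger line but not yet home. The load is almost gone, so it is at the centre. Small steps from here, watching the force.

Call:
move_arm:
  commands:
    - [[0.2,-0.12,0],[0,0,2],0]
    - [[0.2,-0.1,0],[0,0,2],0]

```text
t: 10.85
eef_pos: [531.3, -97.7, 83.9]
tcp_rot: [-3.142, 0.0, 2.966]
ft_force: [-0.6, -0.6, -0.0]
opening: 0.003
grip_force: 0.3
```

Call:
move_arm:
  commands:
    - [[0.15,-0.07,0],[0,0,1],0]

```text
t: 10.95
eef_pos: [533.0, -98.4, 83.9]
tcp_rot: [3.142, 0.001, 2.983]
ft_force: [-1.0, -0.4, -0.5]
opening: 0.008
grip_force: 0.0
```

Call:
move_arm:
  commands:
    - [[0.15,-0.07,0],[0,0,1],0]

```text
t: 11.05
eef_pos: [534.5, -98.9, 83.9]
tcp_rot: [3.142, 0.001, 3.0]
ft_force: [0.1, 0.2, -0.3]
opening: 0.0
grip_force: 0.0
```

Run:
```python
from h import *
s=state();print(s["eef_pos"],s["tcp_rot"],s["ft_force"],s["grip_force"])
im=read_camera("scene");cv2.imwrite("pics/scene3.png",im)
for c,st in blobs(im,"red",(240,160,400,280))[0]: print(c,st,plane("scene",c,92))
for a in (1.4,1.5,1.6,1.65):
    f=3.003+a; print(a,562+66*np.cos(f),-37+66*np.sin(f))
```

```text
[534.52792581 -98.93987142  83.87780724] [3.14154684e+00 5.46179039e-04 3.00041674e+00] [ 0.0848742   0.21094808 -0.3430216 ] 0.0
[333.8 202.5] [332 201   5   4  13] [597.09737926  26.66054494  92.        ]
[282.5 228.5] [276 223  15  13 129] [ 554.03498846 -101.6237457    92.        ]
1.4 541.9045387872227 -99.866306068082
1.5 548.2810905168454 -101.55843494535017
1.6 554.7947170551553 -102.60551728082578
1.65 558.0826310358857 -102.88364152351473
```

The pads have lost contact, so the lever snapped past centre by itself. I wait briefly and check whether it is still moving.

Call:
move_arm:
  commands:
    - [[0,0,0],[0,0,0],0]
    - [[0,0,0],[0,0,0],0]
    - [[0,0,0],[0,0,0],0]

```text
t: 11.4
eef_pos: [534.3, -98.7, 83.7]
tcp_rot: [3.141, -0.0, 3.0]
ft_force: [-0.3, 0.0, -0.3]
opening: 0.001
grip_force: 0.0
```

Run:
```python
from h import *
im=read_camera("scene");cv2.imwrite("pics/scene4.png",im)
for c,st in blobs(im,"red",(240,160,400,280))[0]: print(c,st,plane("scene",c,92))
```

```text
[334.2 202.5] [332 201   5   4  13] [597.82134351  27.17854224  92.        ]
[285. 230.] [278 224  15  13 120] [ 560.93641178 -101.94970582   92.        ]
```

The grip is now at x≈561 on the plunger line, so the lever looks home. One gentle touch confirms it, stopping at the first force.

Call:
move_arm:
  commands:
    - [[0.2,-0.05,0],[0,0,2],0]
    - [[0.2,-0.05,0],[0,0,2],0]
    - [[0.1,0,0],[0,0,0.7],0]
    - [[0,0,0],[0,0,0],0]

```text
t: 11.85
eef_pos: [539.4, -99.7, 83.6]
tcp_rot: [3.142, 0.0, 3.082]
ft_force: [-0.4, -1.0, 0.2]
opening: 0.002
grip_force: 0.0
```

Call:
move_arm:
  commands:
    - [[0.05,0,0],[0,0,0],0]
    - [[0.05,0,0],[0,0,0],0]

```text
t: 12.05
eef_pos: [540.3, -99.7, 83.7]
tcp_rot: [3.141, -0.0, 3.082]
ft_force: [0.0, 0.3, 0.0]
opening: 0.004
grip_force: 0.0
```

Call:
move_arm:
  commands:
    - [[0.05,0,0],[0,0,0],0]

```text
t: 12.15
eef_pos: [540.9, -99.7, 83.7]
tcp_rot: [3.142, 0.0, 3.082]
ft_force: [1.2, -0.6, 0.8]
opening: 0.003
grip_force: 0.0
```

There is no contact at the closed position's computed face, so the lever is home. I withdraw clear and check.

Call:
move_arm:
  commands:
    - [[-1,-0.3,0],[0,0,0],0]
    - [[-2.5,-0.5,0],[0,0,0],0]
    - [[-1,0,2],[0,0,0],0]
    - [[0,0,4],[0,0,0],0]
    - [[0,0,4],[0,0,0],0]
    - [[-1,-4,2],[0,0,0],0]
    - [[-1,-4,0],[0,0,0],0]
    - [[-1,-4,0],[0,0,0],0]
    - [[-1,-4,0],[0,0,0],0]
    - [[0,-4,0],[0,0,0],0]

```text
t: 13.15
eef_pos: [454.0, -309.0, 203.8]
tcp_rot: [3.141, -0.0, 3.082]
ft_force: [0.6, 0.6, -0.5]
opening: 0.004
grip_force: 0.0
```

Run:
```python
from h import *
a=read_camera("top");b=read_camera("scene")
for n,im,box in(("top",a,(220,180,420,260)),("scene",b,(240,160,400,280))):
  for col in("red","blue"):
    for c,st in blobs(im,col,box)[0]: print(n,col,c,*[plane(n,c,z)[:2].round(1) for z in(45,92)])
o=np.zeros((600,800,3),np.uint8)
o[:320]=cv2.resize(a[180:260,220:420],(800,320),interpolation=cv2.INTER_CUBIC)
o[320:,:340]=cv2.resize(b[140:280,230:400],(340,280),interpolation=cv2.INTER_CUBIC)
o[320:,352:800]=cv2.resize(b,(448,280))
cv2.imwrite("pics/crop7.png",cv2.convertScaleAbs(o,alpha=1.5))
```

```text
top red [292.  207.3] [568.5  70.2] [566.4  67.1]
top red [376.6 210.8] [ 561.2 -107. ] [ 559.6 -100.3]
top blue [250.  204.6] [574.1 158. ] [571.7 150. ]
top blue [272.1 206.1] [571.  111.7] [568.8 106.4]
top blue [289.  206.5] [570.2  76.4] [568.  73.]
top blue [367.8 216.3] [549.7 -88.5] [548.7 -82.8]
scene red [334.  202.5] [570.9  69.6] [597.5  26.9]
scene red [285.2 229.9] [531.9 -68.2] [ 561.1 -101.5]
scene blue [310.5 160.4] [428.9 169.9] [465.1 120.4]
scene blue [355.4 183.1] [575.2 160.2] [601.4 111.4]
scene blue [344.3 193. ] [572.6 112.5] [599.  67.]
scene blue [289.6 241.8] [561.6 -90.3] [ 588.8 -122.2]
```

View pics/crop7.png

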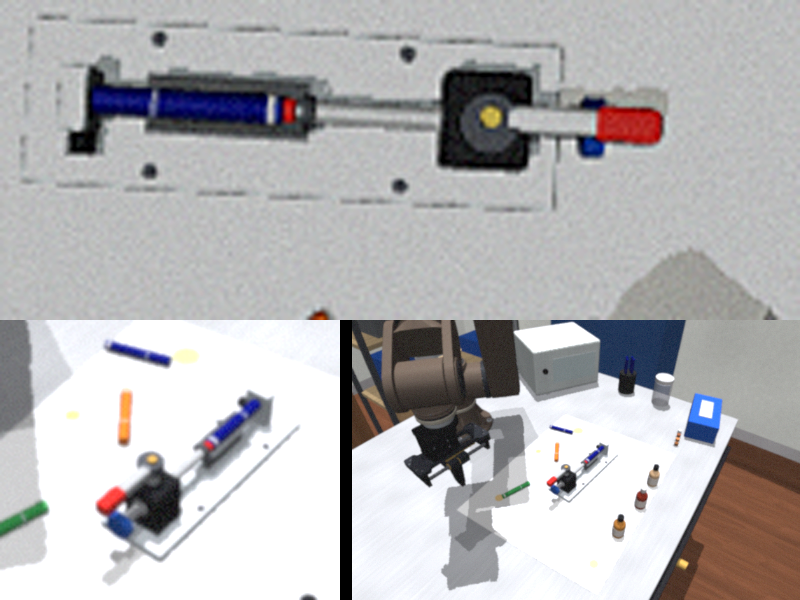

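The lever lies parallel to the plunger, from pin (491,117) to grip (630,125), so it is fully home. The pen at (190,103) is held between the nose (289,110) and the stop (95,100), and everything else is undisturbed. I hand in.

```bash
python3 -c "
from cell import env
print(env.job_done())"
```

```text
the job is handed in; nothing more can be done
None
```

The blue pen is held gently, with the nose about half pressed in (about 3.8 N over the drag), and the cam lever is over centre and fully home. The bottles and the spare pen were not touched, and the job was handed in after about 13 s of robot time.

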